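# Mark a bracelet display bar in the toggle-clamp jig

## Task

Mark the wooden bracelet bar in the jig: slide it gently along its bed until it rests against the brass stop, without shifting the stop from its setting, swing the red clamp handle fully over so that the clamp holds the bar there, and press the green punch knob all the way down while it is clamped. Then swing the clamp fully back open, draw the bar out from under the punch and lay it flat in the green tray, brass plate up. Leave the bottles, spools, pliers and pen where they are.

Things in the scene. Friction and masses are not known exactly. Their poses are not given: they have to be found in the camera images.
- nest: Fixed marking jig, aluminium base 12 thick, x -115 to 50, y -145 to 145. Origin on the table at the bed's centre line; y runs along the bed to the stop, x from clamp to punch column. Black bed 22 wide, y -130 to 105, top at z 30. Steel guide rails (inner gap 33, 7 thick, top at z 36) from y -30 to 105; below y -30 the bar's sides are free to grasp
- clamp_pivot (a point): pivot of the clamp's handle, between two steel cheeks (32 wide over all, x -97 to -55, 112 high); at the jig's (-81, 0, 101), axes as the jig; handle and arm swing in its x-z plane
- punch_head (a point): middle of the underside of the blue punch head, at the jig's (0, 55, 58), 12 above the bar. The head covers the bed at the jig's y 37 to 73, up to z 78, its column stands at x 25 to 47: slide the bar towards -y until its nose is below y 35, then lift it
- bar: Pale wooden bar 30 wide (x), 180 long (y), 16 high (z), about 120 g, with a flush brass plate 24 x 55 on top at its +y end (the nose). Origin at the centre of its underside. It lies on the bed (underside at 30 above the table), nose towards the stop, 25 to 70 short of it.
- bar_nose (a point): centre of the bar's +y end face, 8 above its underside; axes as the bar
- stop_face (a point): centre of the face that the nose must meet, on the brass stop block (34 wide, 26 high, steel screw on top) set across the bed at the jig's y 70 to 90, different every time; axes as the jig (y points away from the bar). The stop is held only by friction, about 40 N: push lightly
- clamp (a joint): angle of the clamp's red handle about the pivot, axis along the jig's y: 0 = fully open (handle leans 0.8 rad from vertical towards the jig's -x), 1.6 = fully over, clamp closed (leans 0.8 rad towards +x). Dead centre of the toggle is at 1.52; it stays where it is at either end
- clamp_grip (a point): point on the axis of the red handle grip, 70 from the pivot; the grip is 18 thick and runs from 29 to 94 from the pivot; its z axis runs along the handle outwards, its y axis along the pivot
- clamp_arm: steel hold-down arm, 75 long, 14 wide, 10 thick, linked to the handle: stands about 1.04 rad above horizontal when open, level over the bar when closed. Origin at its own pivot, the jig's (-70, 0, 60), x along the arm; a sprung rubber pad 18 across at x = 70, pointing to its -z, presses on the bar's top at the jig's x = 0, y = 0
- punch (a joint): travel of the punch: 0 = up, 0.012 m = all the way down; spring back, about 5 N fully down
- punch_top (a point): centre of the top of the green punch knob, 36 across, 137 above the table when up
- tray: open green tray, fixed, 230 (x) by 140 (y), walls 5 thick and 22 high, floor 5 thick. Origin at the centre of its underside; lay the bar lengthwise along x, either way round
- blue_bottle: blue bottle, 52 across, 110 high; leave alone
- red_bottle: red bottle, 52 across, 85 high; leave alone
- tan_spool: upright thread spool, 54 across, 68 high; leave alone
- lilac_spool: the same, lilac
- green_spool: the same, green
- pliers: pliers with green handles lying flat, 150 long, 16 high; leave alone
- pen: metal pen lying flat, 130 long, 20 high; leave alone
Not all that is in view belongs to the job. There is more than one size of the bar; the job needs the largest.

How it is judged:
On the way, in this order (a step that is already met when the one before it is completed fails the run):
1. the bar's nose rests against the stop (within 3 mm), clamp not yet closed (y of bar_nose in the frame of stop_face above -0.003 m and value of joint clamp below 0.8 rad), for 0.2 s.
2. the clamp is fully over and presses on the bar (over 4 N), its nose still within 3 mm of the stop (y of bar_nose in the frame of stop_face above -0.003 m and value of joint clamp above 1.53 rad and contact force between clamp_arm and bar above 4 N), for 0.2 s.
3. the punch is pressed down (at least 10 of 12 mm) while the bar is clamped against the stop (all of step 2 and value of joint punch above 0.01 m), for 0.1 s.
4. the clamp is swung back open (within 0.15 rad) and the punch is up (value of joint clamp below 0.15 rad and value of joint punch below 0.002 m), for 0.2 s.
At the end, for the whole second after the job is handed in: The bar lies still and flat on the tray's floor, brass plate up, its centre within 30 mm (along) and 55 mm (across) of the tray's; the clamp is open (within 0.15 rad of its open end), the punch is up, and the stop is within 3 mm of where it was set (all of step 4 and x of bar in the frame of tray between -0.03 and 0.03 m and y of bar in the frame of tray between -0.055 and 0.055 m and z of bar in the frame of tray below 0.01 m and angle between bar's own z axis and vertical below 0.1 rad and linear speed of bar below 0.02 m/s and distance of stop_face from where it was at the start of the episode below 0.003 m); the robot touches nothing.
It fails at once if the stop is pushed more than 3 mm off its setting (distance of stop_face from where it was at the start of the episode above 0.003 m).
It fails at once if a bottle, spool, the pliers or the pen is moved more than 30 mm (distance of any of blue_bottle, red_bottle, tan_spool, lilac_spool, green_spool, pliers, pen from where it was at the start of the episode above 0.03 m).
It also fails if it takes over 72 s, if anything falls off the work surface, if the arm or the gripper's body presses on something with over 40 N, if the wrist force passes 120 N, or if a joint passes its speed limit or range.

## Robot

A 6-joint arm with a two-finger parallel gripper is mounted at the origin on the work surface. World frame = base frame: x ahead of the robot, y to its left, z up, the work surface at z = 0. Lengths are in m, angles in rad, forces in N, time in s.
With the tool pointing down it reaches from about 0.325 to 0.9 m from the base axis. Payload 6.1 kg.
Tool frame: the origin (TCP) lies where the fingers leave the gripper's body, on its centre line; the fingertips stand 70 mm ahead of it and the grasp point (between the pads) lies 51 mm ahead of it; z points along the fingers, y is the line along which they close (so a half turn about z gives the same grasp; the last joint's range is limited). The gripper opens to 87 mm and grips with 3 to 60 N. Pads are 19 mm wide; open, the fingers measure 117 mm over their backs; the gripper's body (75 mm by 190 mm) begins 51 mm behind the grasp point.
Start: joints at [-0.126, 0.22, 1.526, -0, 1.395, -0.126], TCP at [0.625, -0, 0.292] pointing down, gripper open.
Joint ranges: [-2.98, 2.98], [-0.91, 2.08], [0.09, 2.57], [-1.24, 4.39], [0.2, 2.65], [-2.68, 2.68]. Speed limits (rad/s): [2.57, 2.57, 3.01, 3.14, 3.14, 3.14].

## Interface

Orientations are given as a unit quaternion [x, y, z, w].
In Python, from rig import arm gives the robot as it stands. The module is installed in compiled form; this text tells all that it offers.
- The arm moves only by the tool carry_out, never from a script. Its argument "steps" is a list of rows, each a list of 7 numbers: the shift along the world's x, y, z in mm, then the turn, a rotation vector about the world's x, y, z in degrees, then the finger opening in mm, from 0 to 87. A call has exactly 8 rows; each row shifts and turns the commanded pose from where the row before left it; what a row does not reach is not made up. A row lasts 1/12 s, in which the tool goes at most 41.7 mm and 7.16 degrees, less where a joint would pass 70% of its speed; a pose out of reach is approached as far as the arm can. A call with a gripper value outside its range is refused whole. The fingers move at their own pace and stop on an object; "force" is the grip in N (left out, the last holds). Time passes only in rows, so rows that do not move let the fingers close, or fill a call up. It gives the time, the measured TCP pose, the force, the opening and the grip force at its end, in the units of the state.
- arm.observe(): the state, without advancing time (a new reading comes with each control period).
- arm.get_image(name): name is "scene" or "side" or "wrist"; returns (picture, depth): 480x640x3 uint8, blue, green, red; 480x640 float32, m along the optical axis (not along the pixel's ray), 0 where there is no reading.
- arm.get_calibration(name): a dict with "K" (3x3 intrinsics, pixels), "eye" and "orientation" of the camera in the world; the wrist camera has in their place "mount" (4x4, takes a point from camera to tool coordinates, whose origin is the TCP and whose axes are the flange's). Camera axes: x right, y up, looking along -z (the intrinsics and any distortion apply to the point x, -y, -z); pixel columns grow to the right and rows downward; lengths in m; the calibration is good to about 2 mm. A picture is of the moment at which its call begins: read the wrist's pose just before it. get_calibration takes no time and is no camera call.
- arm.hand_in(): hands the job in; it is judged then, once.
The state is a dict: "time_s": time; "qpos": joint angles; "qvel": joint speeds; "joint_efforts": joint torques, N m; "tcp_pos": TCP position; "tool_rot": TCP orientation; "wrist_force": force on the tool from outside, world axes, zero at the start; "ft_torque": the same for the moment, N m; "gripper_width": finger opening in m; "grip_force": force on a finger pad.
Only numpy, scipy, OpenCV 4.12 (cv2) and the standard library are available. Lean on these libraries where they do the work, as an engineer would, in place of code of your own. Each camera call takes 0.05 s, during which the arm holds its last target. There are 200 camera calls.

## Working session

There is one attempt and no reset: what is moved stays moved. The work goes in short steps, Python scripts to look and compute and a tool call to move; the robot and the scene stay as the last step left them, time stands still between calls to the robot, and variables do not carry over. Pictures are saved under pics/ and viewed, at most 12 in all, crops included, and the job is handed in when it is done.

Besides the shell and the picture viewer there is one more tool, called after "Call:" by a JSON object that holds its "op" and its "data". carry_out: Moves the arm, as the interface text tells. Its arguments: {"type":"object","properties":{"steps":{"type":"array"},"force":{"type":"number"}},"required":["steps"]}

```bash
mkdir -p pics; cat > h.py <<'E'
import numpy as np, cv2
from rig import arm
from scipy.spatial.transform import Rotation as R
def cam(n,s=None):
    c=arm.get_calibration(n); K=np.array(c["K"])
    if "mount" in c:
        s=s or arm.observe(); T=np.eye(4); T[:3,:3]=R.from_quat(s["tool_rot"]).as_matrix(); T[:3,3]=s["tcp_pos"]
        M=T@np.array(c["mount"]); return K,M[:3,:3],M[:3,3],c
    o=np.array(c["orientation"]); Rm=o if o.shape==(3,3) else R.from_quat(o).as_matrix()
    return K,Rm,np.array(c["eye"]),c
def ray(C,uv):
    K,Rm,e,c=C; d=np.array(c.get("distortion",c.get("dist",np.zeros(5))),float)
    p=cv2.undistortPoints(np.array([[uv]],float),K,d)[0,0]
    return e,Rm@np.array([p[0],-p[1],-1.])
def pt(C,D,uv):
    u,v=map(int,np.round(uv)); w=D[v-1:v+2,u-1:u+2]; w=w[w>0]
    e,r=ray(C,uv); return e+r*np.median(w) if len(w) else None
def atz(C,uv,z):
    e,r=ray(C,uv); return e+r*(z-e[2])/r[2]
def proj(C,P):
    K,Rm,e,c=C; d=np.array(c.get("distortion",c.get("dist",np.zeros(5))),float)
    q=Rm.T@(np.array(P)-e); q=np.array([q[0],-q[1],-q[2]])
    return cv2.projectPoints(q.reshape(1,1,3),np.zeros(3),np.zeros(3),K,d)[0].ravel()
def snap(n,tag):
    s=arm.observe(); C=cam(n,s); I,D=arm.get_image(n); cv2.imwrite(f"pics/{tag}.png",I); np.savez(f"{tag}.npz",I=I,D=D); return C,I,D
E
python3 - <<'E'
from h import *
for n in("scene","side","wrist"):
    C,I,D=snap(n,n+"0"); print(n,C[3].keys(),C[0].tolist(),C[2],C[1].round(3).tolist(),(D>0).mean())
    print({k:v for k,v in C[3].items() if k not in("K","eye","orientation","mount")})
print(arm.observe())
E
```

```text
scene dict_keys(['K', 'eye', 'orientation']) [[457.2315634443686, 0.0, 322.775036632188], [0.0, 457.2315634443686, 237.79296451101487], [0.0, 0.0, 1.0]] [1.15667592 0.28498857 0.68171678] [[-0.325, -0.634, 0.702], [0.946, -0.209, 0.249], [-0.011, 0.745, 0.667]] 0.9962467447916666
{}
side dict_keys(['K', 'eye', 'orientation']) [[498.4696274135242, 0.0, 319.94587265678354], [0.0, 498.4696274135242, 238.03770444185042], [0.0, 0.0, 1.0]] [ 0.15201462 -0.6600687   0.96947181] [[0.866, 0.37, -0.337], [-0.5, 0.624, -0.6], [-0.011, 0.688, 0.725]] 0.995927734375
{}
wrist dict_keys(['K', 'mount']) [[376.31430964943246, 0.0, 316.7336328292889], [0.0, 376.31430964943246, 245.67297718433082], [0.0, 0.0, 1.0]] [0.62419926 0.07046507 0.38418472] [[1.0, -0.0, 0.001], [0.0, 0.966, 0.259], [-0.001, -0.259, 0.966]] 0.996083984375
{}
{'time_s': 0.15, 'qpos': array([-1.26084691e-01,  2.21062218e-01,  1.52738076e+00, -1.99108524e-05,
        1.39471036e+00, -1.26108630e-01]), 'qvel': array([-2.06554459e-04, -3.05085549e-03, -4.37711290e-03,  8.01562907e-04,
        4.90962334e-05, -4.71744361e-04]), 'joint_efforts': array([ 5.44750201e-04, -4.95191681e+01, -3.87881935e+01,  6.99610985e-02,
        5.31197037e-02, -7.11234907e-05]), 'tcp_pos': array([6.24609094e-01, 4.98970465e-05, 2.91360618e-01]), 'tool_rot': array([ 7.07096864e-01,  7.07116268e-01, -4.85757257e-04, -6.10796145e-04]), 'wrist_force': array([-0.40970318,  0.66459192, -0.64839473]), 'ft_torque': array([-0.0316145 , -0.00045216,  0.02785766]), 'grip_force': 0.0, 'gripper_width': 0.08692898451745332}
```

View pics/scene0.png

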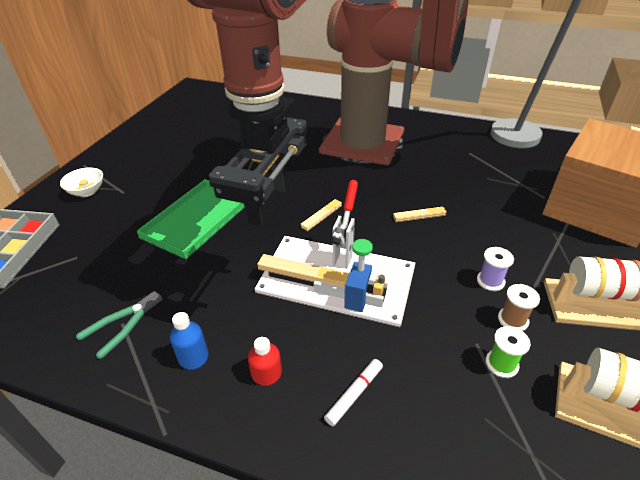

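View pics/side0.png

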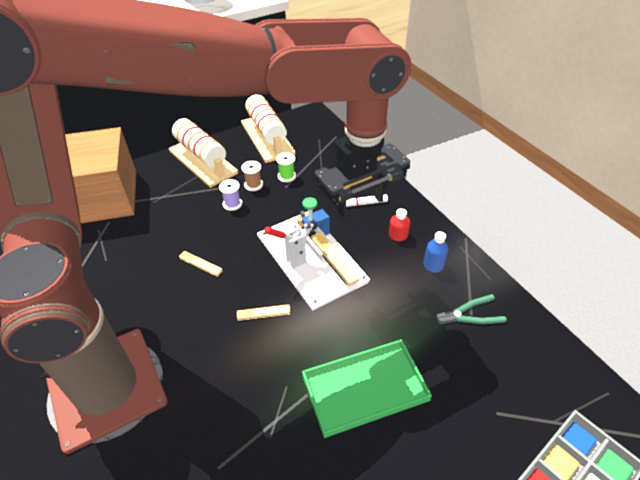

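The bars are at scene pixels (300,268) in the jig, (322,215) and (420,214). The one in the jig is the longest, which fits. I'll confirm it with enlarged crops.

```bash
python3 - <<'E'
from h import *
for n,(x0,y0,w,h) in {"scene":(240,170,190,150),"side":(240,190,140,120)}.items():
    z=np.load(n+"0.npz"); I,D=z["I"],z["D"]; C=cam(n)
    cv2.imwrite(f"pics/{n}c.png",cv2.resize(I[y0:y0+h,x0:x0+w],None,fx=4 if n=="scene" else 5,fy=4 if n=="scene" else 5,interpolation=cv2.INTER_CUBIC))
    v,u=np.mgrid[0:480,0:640]; K,Rm,e,_=C
    P=np.stack([(u-K[0,2])/K[0,0],-(v-K[1,2])/K[1,1],-np.ones_like(u)],-1)*D[...,None]@Rm.T+e
    np.save(n+"P.npy",P)
    hsv=cv2.cvtColor(I,cv2.COLOR_BGR2HSV)
    tb=(np.abs(P[...,2])<.02)&(I.max(-1)<30)
    print(n,"table z",np.median(P[tb][:,2]))
    H,S,V=hsv[...,0],hsv[...,1],hsv[...,2]
    roi=np.zeros(H.shape,bool); roi[y0:y0+h,x0:x0+w]=1
    m=roi&(S<50)&(V>130)&(P[...,2]>.004)&(P[...,2]<.02)
    q=P[m]; r=cv2.minAreaRect((q[:,:2]*1000).astype(np.float32)); print("base",r,np.median(q[:,2]))
    m=(H>50)&(H<72)&(S>150)&(P[...,2]<.035)
    n_,lab,st,ce=cv2.connectedComponentsWithStats(m.astype(np.uint8)); k=1+st[1:,4].argmax(); q=P[lab==k]
    print("tray",cv2.minAreaRect((q[:,:2]*1000).astype(np.float32)),np.percentile(q[:,2],[5,50,95]))
    for nm,m in dict(red=roi&((H<6)|(H>174))&(S>150)&(V>80),green=roi&(H>50)&(H<80)&(S>150),wood=roi&(H>10)&(H<28)&(S>70)&(V>120)&(P[...,2]>.03)).items():
        q=P[m]; print(nm,len(q),q.mean(0).round(4),np.percentile(q,[3,50,97],axis=0).round(4).tolist())
        print(cv2.minAreaRect((q[:,:2]*1000).astype(np.float32)))
E
```

```text
scene table z -0.0010452232438608045
base ((458.76312255859375, 93.59210968017578), (347.72186279296875, 290.0104064941406), 1.754109263420105) 0.010811759030920465
tray ((474.2890625, -274.56365966796875), (157.1556396484375, 229.18014526367188), 74.85991668701172) [0.00190988 0.00495124 0.02069855]
red 298 [0.4431 0.092  0.1351] [[0.2418, 0.051, -0.0019], [0.4574, 0.095, 0.1465], [0.4799, 0.1027, 0.1676]]
((679.1345825195312, 151.68141174316406), (991.3060913085938, 24.04275131225586), 14.207883834838867)
green 294 [0.563  0.1236 0.1207] [[0.3984, -0.1914, 0.0003], [0.581, 0.1522, 0.1352], [0.5962, 0.1681, 0.1373]]
((474.175048828125, 13.131759643554688), (365.12725830078125, 266.5072937011719), 33.646419525146484)
wood 1242 [0.5911 0.0633 0.0492] [[0.57, -0.0449, 0.0321], [0.5889, 0.0621, 0.0445], [0.5991, 0.1955, 0.0559]]
((807.9976806640625, 209.26455688476562), (675.2874755859375, 230.7154083251953), 31.11590576171875)
side table z -0.0008535154033872949
base ((532.6083374023438, 137.71365356445312), (420.6875305175781, 394.43280029296875), 51.77125549316406) 0.011326728889048954
tray ((659.2940673828125, 420.01873779296875), (75.39613342285156, 32.66771697998047), 28.181217193603516) [0.00897628 0.02356407 0.03412895]
red 123 [0.4698 0.104  0.1342] [[0.4315, 0.0806, -0.0022], [0.4544, 0.0859, 0.1519], [0.756, 0.2559, 0.1683]]
((582.0511474609375, 209.78854370117188), (373.77203369140625, 154.8679962158203), 21.972957611083984)<stdin>:19: RuntimeWarning: Mean of empty slice.
  ret = um.true_divide(
Traceback (most recent call last):
IndexError: index -1 is out of bounds for axis 0 with size 0
```

View pics/scenec.png

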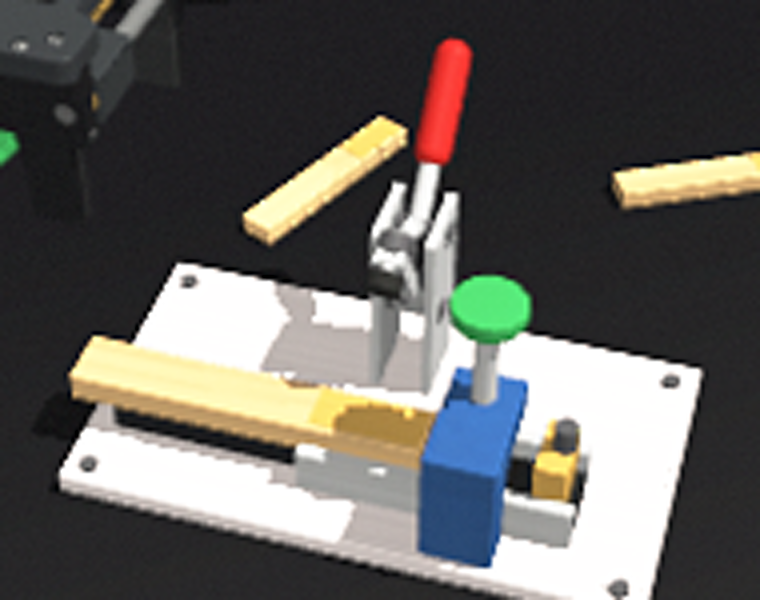

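View pics/sidec.png

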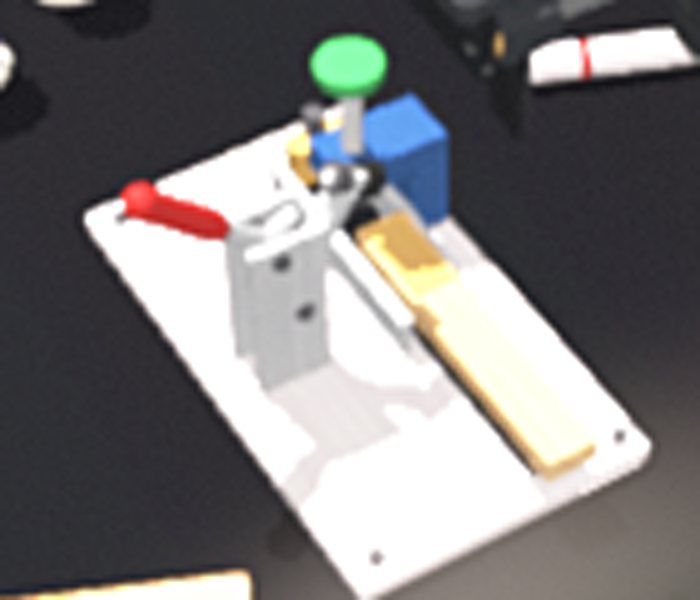

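The scene crop shows the long bar from (70..100, 337..380) with its brass plate entering under the blue head at about (425,440). The stop is at about (555,470), the knob at (490,305) and the red grip runs from (432,155) to (455,48). Only this bar lies in the jig and it is the largest. Next I fit the jig pose.

```bash
python3 - <<'E'
from h import *
S=cam("scene");D_=cam("side")
s=lambda x,y:(240+x/4-.375,170+y/4-.375)
d=lambda x,y:(240+x/5-.4,190+y/5-.4)
def tri(a,b):
    e1,r1=ray(S,a);e2,r2=ray(D_,b); A=np.stack([r1,-r2],1); t=np.linalg.lstsq(A,e2-e1,rcond=None)[0]
    p,q=e1+t[0]*r1,e2+t[1]*r2; return ((p+q)/2).round(4),round(np.linalg.norm(p-q),4)
sc=np.array([atz(S,s(*p),.012) for p in[(189,282),(671,381),(618,589),(88,464)]])
print("screws scene",sc.round(4).tolist(), "mean",sc.mean(0))
print([np.linalg.norm(sc[i]-sc[(i+1)%4]).round(4) for i in range(4)])
ly=(sc[1]-sc[0])+(sc[2]-sc[3]); lx=(sc[3]-sc[0])+(sc[2]-sc[1])
yaw=np.arctan2(-ly[0],ly[1]); print("yaw",np.degrees(yaw),np.degrees(np.arctan2(lx[1],lx[0])))
print("side screws",[atz(D_,d(*p),.012).round(4).tolist() for p in[(376,558),(620,436)]])
print("tri screws",tri(s(189,282),d(376,558)),tri(s(88,464),d(620,436)))
print("knob",tri(s(490,303),d(349,62)),"bar rear far/near",tri(s(100,337),d(543,468)),tri(s(72,377),d(594,445)))
print("grip end",tri(s(455,48),d(138,196)))
ck,sk=np.cos(yaw),np.sin(yaw);M=np.array([[ck,-sk],[sk,ck]])
o=sc.mean(0)[:2]-M@[-.0325,0]; print("jig origin",o)
J=lambda p:M.T@(np.array(p)[:2]-o)
for nm,p in dict(knob=tri(s(490,303),d(349,62))[0],b1=atz(S,s(100,337),.046),b2=atz(S,s(72,377),.046),b1s=atz(D_,d(543,468),.046),b2s=atz(D_,d(594,445),.046),stopbl=atz(S,s(536,497),.036),stopbr=atz(S,s(570,505),.036),stoptop=atz(S,s(537,452),.056)).items(): print(nm,p[:2],"jig",(J(p)*1000).round(1))
P=np.load("sceneP.npy"); I=np.load("scene0.npz")["I"]
m=np.zeros(P.shape[:2],bool); m[175:260,100:250]=1
H=cv2.cvtColor(I,cv2.COLOR_BGR2HSV); m&=(H[...,0]>50)&(H[...,0]<75)&(H[...,1]>150)&(P[...,2]<.03)&(P[...,2]>-.005)&(P[...,1]<-.12)
q=(P[m][:,:2]*1000).astype(np.float32); print("tray",cv2.minAreaRect(q))
E
```

```text
screws scene [[0.4845, -0.0372, 0.012], [0.4771, 0.2268, 0.012], [0.6173, 0.2299, 0.012], [0.6238, -0.0337, 0.012]] mean [0.55065368 0.09648393 0.012     ]
[np.float64(0.2641), np.float64(0.1403), np.float64(0.2637), np.float64(0.1394)]
yaw 1.5112810234468697 1.3570112309183362
side screws [[0.4838, -0.0395, 0.012], [0.624, -0.0362, 0.012]]
tri screws (array([ 0.4839, -0.0382,  0.0108]), np.float64(0.0013)) (array([ 0.6239, -0.0348,  0.0111]), np.float64(0.002))
knob (array([0.5793, 0.1523, 0.1344]), np.float64(0.0016)) bar rear far/near (array([ 0.567 , -0.0514,  0.0407]), np.float64(0.0029)) (array([ 0.5962, -0.0524,  0.0401]), np.float64(0.0009))
grip end (array([0.4378, 0.0943, 0.1635]), np.float64(0.0017))
jig origin [0.58314238 0.09734108]
knob [0.5793 0.1523] jig [-2.4 55. ]
b1 [ 0.57074939 -0.04766638] jig [ -16.2 -144.6]
b2 [ 0.60098693 -0.04899141] jig [  14.  -146.8]
b1s [ 0.56541396 -0.05614746] jig [ -21.8 -153. ]
b2s [ 0.59359665 -0.05670865] jig [   6.4 -154.3]
stopbl [0.59594029 0.18430688] jig [15.1 86.6]
stopbr [0.59572181 0.20040364] jig [ 15.3 102.7]
stoptop [0.58658404 0.18111489] jig [ 5.6 83.7]
tray ((474.2890625, -274.56365966796875), (157.1556396484375, 229.18014526367188), 74.85991668701172)
```

Call:
{"op": "carry_out", "data": {"steps": [[-13,-5,0,0,0,0.5,87],[-13,-5,0,0,0,0.5,87],[-13,-5,-10,0,0,0.5,87],[0,0,-40,0,0,0,87],[0,0,-40,0,0,0,87],[0,0,-40,0,0,0,87],[0,0,-20,0,0,0,87],[0,0,0,0,0,0,87]], "force": 6}}

```text
time_s: 0.82
tcp_pos: [0.5816, -0.0144, 0.1357]
tool_rot: [0.698, 0.716, -0.003, -0.005]
wrist_force: [-0.8, -0.5, -0.4]
gripper_width: 0.087
grip_force: 0.0
```

```bash
python3 - <<'E'
from h import *
D_=cam("side"); t=np.array([atz(D_,p,.022) for p in[(303,381),(402,342),(430,392),(327,432)]]);print("tray side",t.round(3).tolist(),t.mean(0))
C,I,D=snap("wrist","w1"); print(arm.observe()["tcp_pos"],C[2])
E
```

```text
tray side [[0.359, -0.21, 0.022], [0.59, -0.238, 0.022], [0.569, -0.361, 0.022], [0.348, -0.326, 0.022]] [ 0.46680522 -0.28352357  0.022     ]
[ 0.58363939 -0.01466239  0.13906712] [0.58026409 0.05586295 0.22872333]
```

View pics/w1.png

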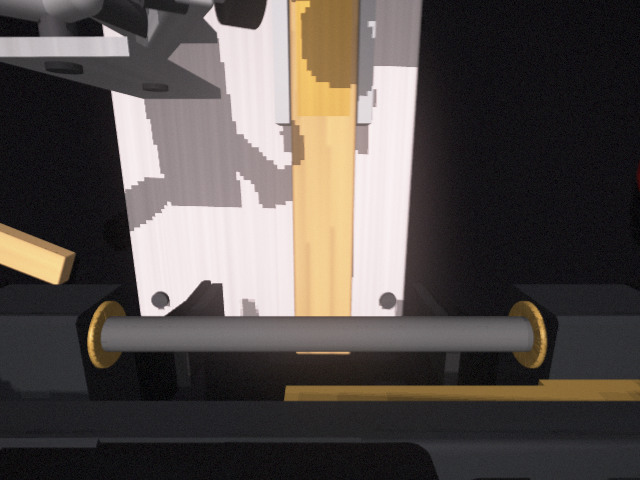

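The wrist view shows the bar vertical in the image at u 292-355, with its rear end at v≈353, the plate's start at v≈116 and the rail ends at v≈122. I'll measure from these.

```bash
python3 - <<'E'
from h import *
C=cam("wrist")
for p in[(294,117),(356,117),(294,312),(352,312),(323,116),(323,354)]: print(p,atz(C,p,.046).round(4))
for p in[(282,123),(365,123)]: print("rail",atz(C,p,.036).round(4))
for p in[(160,299),(388,299)]: print("screw",atz(C,p,.012).round(4))
D=np.load("w1.npz")["D"]; print("top z",pt(C,D,(323,200)),pt(C,D,(323,300)))
E
```

```text
(294, 117) [0.5698 0.0682 0.046 ]
(356, 117) [0.5988 0.069  0.046 ]
(294, 312) [ 0.5708 -0.0312  0.046 ]
(352, 312) [ 0.602  -0.0302  0.046 ]
(323, 116) [0.5834 0.069  0.046 ]
(323, 354) [ 0.5872 -0.056   0.046 ]
rail [0.5632 0.0659 0.036 ]
rail [0.6043 0.067  0.036 ]
screw [ 0.4842 -0.0406  0.012 ]
screw [ 0.6278 -0.0364  0.012 ]
top z [0.58450274 0.0300904  0.04979432] [ 0.58610661 -0.02231966  0.04938917]
```

Call:
{"op": "carry_out", "data": {"steps": [[1,-1,-16,0,0,0,87],[1,0,-16,0,0,0,87],[0,0,-16,0,0,0,87],[0,0,0,0,0,0,28],[0,0,0,0,0,0,28],[0,0,0,0,0,0,28],[0,0,0,0,0,0,28],[0,0,0,0,0,0,28]], "force": 6}}

```text
time_s: 1.53
tcp_pos: [0.5891, -0.0161, 0.096]
tool_rot: [0.698, 0.716, 0.001, 0.001]
wrist_force: [0.3, -0.8, -0.0]
gripper_width: 0.0616
grip_force: 0.0
```

Call:
{"op": "carry_out", "data": {"steps": [[0,0,0,0,0,0,28],[0,0,0,0,0,0,28],[0,0,0,0,0,0,28],[0,0,0,0,0,0,28],[0,0,0,0,0,0,28],[0,0,0,0,0,0,28],[0,0,0,0,0,0,28],[0,0,0,0,0,0,28]]}}

```text
time_s: 2.2
tcp_pos: [0.5876, -0.016, 0.0941]
tool_rot: [0.698, 0.716, -0.0, -0.0]
wrist_force: [-3.5, 0.1, 1.9]
gripper_width: 0.0302
grip_force: 5.9
```

Call:
{"op": "carry_out", "data": {"steps": [[0,0,0,0,0,0,44],[0,0,0,0,0,0,44],[-2,0,0,0,0,0,44],[0,-8,0,0,0,0,44],[0,-8,0,0,0,0,44],[0,0,0,0,0,0,28],[0,0,0,0,0,0,28],[0,0,0,0,0,0,28]]}}

```text
time_s: 2.87
tcp_pos: [0.5861, -0.0324, 0.0943]
tool_rot: [0.698, 0.716, 0.0, 0.0]
wrist_force: [0.8, -0.1, -1.0]
gripper_width: 0.032
grip_force: 0.1
```

Call:
{"op": "carry_out", "data": {"steps": [[0,0,0,0,0,0,28],[0,0,0,0,0,0,28],[0,0,0,0,0,0,28],[0,0,0,0,0,0,28],[0,5,0,0,0,0,28],[0,10,0,0,0,0,28],[-0.5,10,0,0,0,0,28],[-0.5,10,0,0,0,0,28]]}}

```text
time_s: 3.53
tcp_pos: [0.5849, 0.0043, 0.0943]
tool_rot: [0.698, 0.716, 0.0, -0.0]
wrist_force: [1.3, 0.0, 0.6]
gripper_width: 0.0303
grip_force: 6.0
```

Call:
{"op": "carry_out", "data": {"steps": [[0,2,0,0,0,0,28],[0,2,0,0,0,0,28],[0,2,0,0,0,0,28],[0,2,0,0,0,0,28],[0,1,0,0,0,0,28],[0,1,0,0,0,0,28],[0,1,0,0,0,0,28],[0,1,0,0,0,0,28]]}}

```text
time_s: 4.2
tcp_pos: [0.5849, 0.0146, 0.0943]
tool_rot: [0.698, 0.716, -0.0, -0.0]
wrist_force: [-2.0, -2.8, 2.5]
gripper_width: 0.0301
grip_force: 6.0
```

Call:
{"op": "carry_out", "data": {"steps": [[0,1,0,0,0,0,28],[0,1,0,0,0,0,28],[0,1,0,0,0,0,28],[0,0,0,0,0,0,28],[0,0,0,0,0,0,28],[0,0,0,0,0,0,28],[0,0,0,0,0,0,28],[0,0,0,0,0,0,28]]}}

```text
time_s: 4.87
tcp_pos: [0.5848, 0.018, 0.0943]
tool_rot: [0.698, 0.716, -0.0, -0.0]
wrist_force: [-3.8, -4.0, 2.7]
gripper_width: 0.0304
grip_force: 6.0
```

Call:
{"op": "carry_out", "data": {"steps": [[-1,0,0,0,0,0,28],[0,1,0,0,0,0,28],[0,1,0,0,0,0,28],[0,1,0,0,0,0,28],[0,1,0,0,0,0,28],[0,0,0,0,0,0,28],[0,0,0,0,0,0,28],[0,0,0,0,0,0,28]]}}

```text
time_s: 5.53
tcp_pos: [0.5842, 0.0211, 0.0942]
tool_rot: [0.698, 0.716, -0.0, 0.001]
wrist_force: [0.0, -6.7, 0.1]
gripper_width: 0.0298
grip_force: 6.0
```

```bash
python3 - <<'E'
from h import *
a=[]
C,I,D=snap("wrist","w2"); print(arm.observe()["tcp_pos"],arm.observe()["wrist_force"])
C2,I2,D2=snap("scene","s2")
A=cv2.resize(I[0:300,220:420],(400,600)); B=cv2.resize(I2[255:315,335:395],(400,400),interpolation=cv2.INTER_CUBIC)
Bb=np.zeros((600,400,3),np.uint8); Bb[:400]=B
cv2.imwrite("pics/c2.png",np.hstack([A,Bb]))
E
```

```text
[0.58423843 0.02111646 0.09427981] [-0.90070023 -5.00563273  1.30679931]
```

View pics/c2.png

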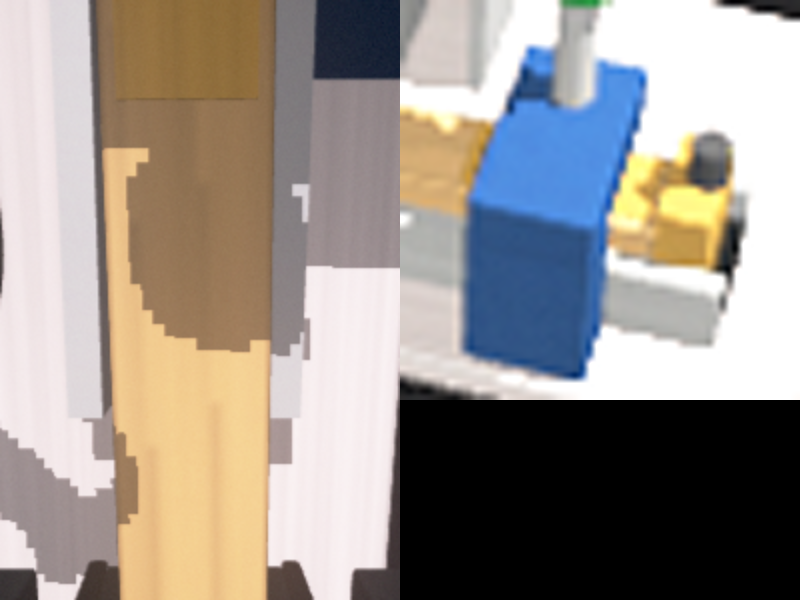

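The crops show the bar coming out from under the head and meeting the brass stop at (650,240). The slip force of about 6 N confirms contact, so I release and go for the clamp.

Call:
{"op": "carry_out", "data": {"steps": [[0,0,0,0,0,0,50],[0,0,0,0,0,0,50],[0,0,0,0,0,0,50],[0,0,20,0,0,0,50],[0,0,40,0,0,0,50],[0,0,40,0,0,0,50],[0,0,40,0,0,0,50],[0,0,40,0,0,0,50]]}}

```text
time_s: 6.3
tcp_pos: [0.5836, 0.0226, 0.2759]
tool_rot: [0.698, 0.716, 0.0, -0.0]
wrist_force: [0.6, -0.1, -0.4]
gripper_width: 0.0501
grip_force: 0.0
```

Call:
{"op": "carry_out", "data": {"steps": [[-10,5,10,0,0,7,50],[-10,6,0,0,0,7,50],[-10,5,0,0,0,7,50],[-10,6,0,0,0,7,50],[-10,5,0,0,0,7,50],[-10,6,0,0,0,7,50],[-10,5,0,0,0,7,50],[-10,6,0,0,0,7,50]]}}

```text
time_s: 6.97
tcp_pos: [0.5034, 0.0666, 0.2841]
tool_rot: [0.277, 0.961, 0.0, -0.0]
wrist_force: [0.2, -0.0, 0.5]
gripper_width: 0.05
grip_force: 0.0
```

Call:
{"op": "carry_out", "data": {"steps": [[-10,5,0,0,0,7,50],[-10,6,0,0,0,7,50],[-10,5,0,0,0,7,50],[-10,6,0,0,0,7,50],[-10,5,0,0,0,6,50],[-6,1,0,0,0,0,50],[0,0,0,0,0,0,50],[0,0,0,0,0,0,50]]}}

```text
time_s: 7.63
tcp_pos: [0.4481, 0.0941, 0.2844]
tool_rot: [-0.012, 1.0, 0.0, 0.0]
wrist_force: [0.4, -0.4, -0.4]
gripper_width: 0.0499
grip_force: 0.0
```

```bash
python3 - <<'E'
from h import *
C=cam("wrist"); s=arm.observe(); print(s["tcp_pos"],s["qpos"],R.from_quat(s["tool_rot"]).as_matrix().round(3).tolist())
C,I,D=snap("wrist","w3")
H=cv2.cvtColor(I,cv2.COLOR_BGR2HSV); m=((H[...,0]<6)|(H[...,0]>174))&(H[...,1]>150)&(H[...,2]>80)
n,l,st,ce=cv2.connectedComponentsWithStats(m.astype(np.uint8))
for k in range(1,n):
    if st[k,4]>200: print(st[k],ce[k],pt(C,D,ce[k]))
E
```

```text
[0.44806483 0.09413159 0.28438546] [ 3.44974211e-02 -1.85976243e-01  1.95314290e+00  8.05834415e-05
  1.37368543e+00 -1.55992252e+00] [[-1.0, -0.024, 0.001], [-0.024, 1.0, 0.0], [-0.001, 0.0, -1.0]]
```

Call:
{"op": "carry_out", "data": {"steps": [[0,-1,-30,0,0,0,50],[0,0,-30,0,0,0,50],[0,0,-20,0,0,0,50],[0,0,0,0,0,0,50],[0,0,0,0,0,0,14],[0,0,0,0,0,0,14],[0,0,0,0,0,0,14],[0,0,0,0,0,0,14]], "force": 20}}

```text
time_s: 8.35
tcp_pos: [0.4492, 0.093, 0.206]
tool_rot: [-0.013, 1.0, 0.0, 0.002]
wrist_force: [-0.1, 0.3, 0.1]
gripper_width: 0.0309
grip_force: 0.0
```

Call:
{"op": "carry_out", "data": {"steps": [[0,0,0,0,0,0,14],[0,0,0,0,0,0,14],[0,0,0,0,0,0,14],[0,0,0,0,0,0,14],[0,0,0,0,0,0,14],[0,0,0,0,0,0,14],[0,0,0,0,0,0,14],[0,0,0,0,0,0,14]]}}

```text
time_s: 9.02
tcp_pos: [0.4484, 0.0933, 0.205]
tool_rot: [-0.013, 1.0, 0.0, 0.001]
wrist_force: [-0.5, 1.6, 4.2]
gripper_width: 0.0173
grip_force: 20.0
```

```bash
python3 - <<'E'
from h import *
s=arm.observe(); print(s["tcp_pos"])
C,I,D=snap("scene","s4"); C2,I2,D2=snap("side","d4")
cv2.imwrite("pics/c4.png",np.hstack([cv2.resize(I[160:310,290:423],(532,600)),cv2.resize(I2[190:340,245:312],(268,600))]))
E
```

```text
[0.44844708 0.09328178 0.20499687]
```

View pics/c4.png

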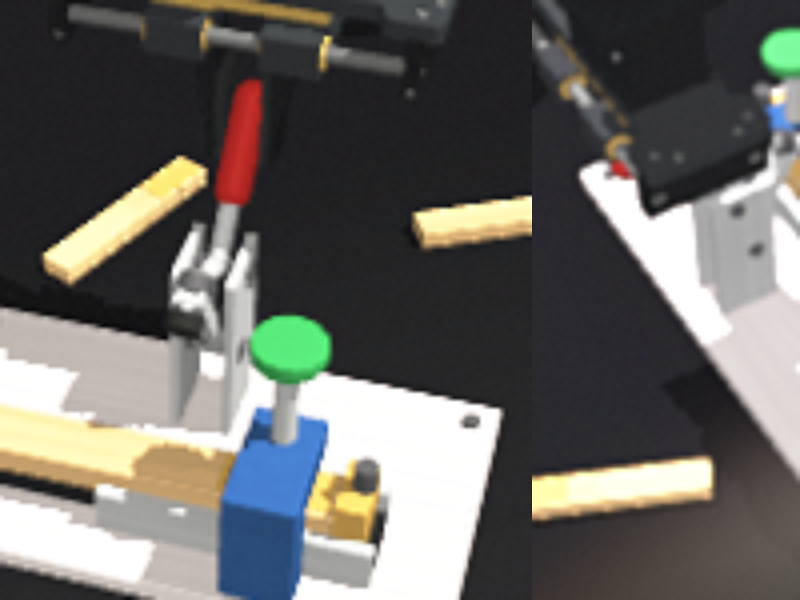

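Call:
{"op": "carry_out", "data": {"steps": [[5.5,0.1,5.1,0,0,0,14],[6,0.2,4.5,0,0,0,14],[6.4,0.2,3.9,0,0,0,14],[6.8,0.2,3.3,0,0,0,14],[7,0.2,2.6,0,0,0,14],[7.3,0.2,1.9,0,0,0,14],[7.4,0.2,1.1,0,0,0,14],[7.5,0.2,0.4,0,0,0,14]]}}

```text
time_s: 9.78
tcp_pos: [0.5026, 0.0947, 0.2269]
tool_rot: [-0.013, 1.0, 0.0, -0.0]
wrist_force: [-1.9, 4.5, -4.8]
gripper_width: 0.0175
grip_force: 20.0
```

Call:
{"op": "carry_out", "data": {"steps": [[7.5,0.2,-0.4,0,0,0,14],[7.4,0.2,-1.1,0,0,0,14],[7.3,0.2,-1.9,0,0,0,14],[7,0.2,-2.6,0,0,0,14],[6.8,0.2,-3.3,0,0,0,14],[3.2,0.1,-1.9,0,0,0,14],[3.2,0.1,-2,0,0,0,14],[0,0,0,0,0,0,14]]}}

```text
time_s: 10.45
tcp_pos: [0.5452, 0.0958, 0.2138]
tool_rot: [-0.013, 1.0, 0.0, 0.0]
wrist_force: [-1.9, 4.3, -0.8]
gripper_width: 0.0173
grip_force: 20.0
```

Call:
{"op": "carry_out", "data": {"steps": [[3,0.1,-2.2,0,0,0,14],[3,0.1,-2.3,0,0,0,14],[2.8,0.1,-2.5,0,0,0,14],[2.7,0.1,-2.6,0,0,0,14],[0,0,0,0,0,0,14],[0,0,0,0,0,0,14],[0,0,0,0,0,0,14],[0,0,0,0,0,0,14]]}}

```text
time_s: 11.12
tcp_pos: [0.5558, 0.0961, 0.2053]
tool_rot: [-0.013, 1.0, -0.0, -0.0]
wrist_force: [-8.1, 3.7, 6.2]
gripper_width: 0.0175
grip_force: 20.0
```

Call:
{"op": "carry_out", "data": {"steps": [[1.5,0,-1.5,0,0,0,14],[1.5,0,-1.5,0,0,0,14],[0,0,0,0,0,0,14],[0,0,0,0,0,0,14],[0,0,0,0,0,0,14],[0,0,0,0,0,0,14],[0,0,0,0,0,0,14],[0,0,0,0,0,0,14]]}}

```text
time_s: 11.78
tcp_pos: [0.5583, 0.0962, 0.2035]
tool_rot: [-0.013, 1.0, -0.0, -0.001]
wrist_force: [-13.3, 2.6, 16.0]
gripper_width: 0.0164
grip_force: 20.0
```

```bash
python3 - <<'E'
from h import *
s=arm.observe(); print(s["tcp_pos"])
C,I,D=snap("scene","s5"); C2,I2,D2=snap("side","d5")
cv2.imwrite("pics/c5.png",np.hstack([cv2.resize(I[160:310,290:423],(532,600)),cv2.resize(I2[190:340,245:312],(268,600))]))
E
```

```text
[0.5583239  0.0962432  0.20354801]
```

View pics/c5.png

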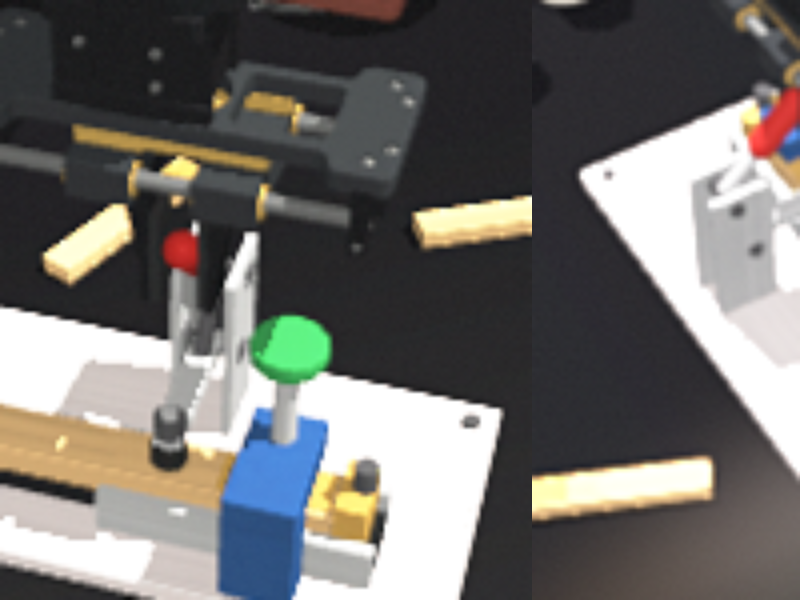

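The clamp pad is down on the bar at (170,450) with the handle over at (182,250), and the bar still meets the stop at (330,500). I release and go to the knob.

Call:
{"op": "carry_out", "data": {"steps": [[-1.5,0,1.5,0,0,0,44],[0,0,0,0,0,0,44],[0,0,0,0,0,0,44],[0,0,10,0,0,0,44],[0,0,35,0,0,0,44],[0,0,20,0,0,0,44],[12,28,0,0,0,0,0],[12,27,0,0,0,0,0]]}}

```text
time_s: 12.55
tcp_pos: [0.5833, 0.1505, 0.2713]
tool_rot: [-0.012, 1.0, -0.0, 0.003]
wrist_force: [0.1, -0.6, 0.1]
gripper_width: 0.0365
grip_force: 0.0
```

Call:
{"op": "carry_out", "data": {"steps": [[0,0,-20,0,0,0,0],[0,0,-20,0,0,0,0],[0,0,-15,0,0,0,0],[0,0,0,0,0,0,0],[0,0,0,0,0,0,0],[0,0,0,0,0,0,0],[0,0,0,0,0,0,0],[0,0,0,0,0,0,0]]}}

```text
time_s: 13.22
tcp_pos: [0.5822, 0.151, 0.2144]
tool_rot: [-0.013, 1.0, 0.0, 0.001]
wrist_force: [0.6, 0.1, -0.3]
gripper_width: 0.0007
grip_force: 0.0
```

Call:
{"op": "carry_out", "data": {"steps": [[-0.5,0.5,-4,0,0,0,0],[0,0,-4,0,0,0,0],[0,0,-4,0,0,0,0],[0,0,-3,0,0,0,0],[0,0,-3,0,0,0,0],[0,0,0,0,0,0,0],[0,0,0,0,0,0,0],[0,0,0,0,0,0,0]]}}

```text
time_s: 13.88
tcp_pos: [0.5813, 0.1517, 0.1952]
tool_rot: [-0.013, 1.0, 0.0, 0.001]
wrist_force: [1.7, 0.2, 3.7]
gripper_width: 0.0003
grip_force: 2.1
```

Call:
{"op": "carry_out", "data": {"steps": [[0,0,-1,0,0,0,0],[0,0,0,0,0,0,0],[0,0,0,0,0,0,0],[0,0,0,0,0,0,0],[0,0,0,0,0,0,0],[0,0,0,0,0,0,0],[0,0,0,0,0,0,0],[0,0,0,0,0,0,0]]}}

```text
time_s: 14.55
tcp_pos: [0.5813, 0.1517, 0.195]
tool_rot: [-0.013, 1.0, 0.0, 0.001]
wrist_force: [-1.2, -0.8, 9.4]
gripper_width: 0.0004
grip_force: 4.6
```

Call:
{"op": "carry_out", "data": {"steps": [[0,0,-1,0,0,0,0],[0,0,0,0,0,0,0],[0,0,0,0,0,0,0],[0,0,0,0,0,0,0],[0,0,15,0,0,0,0],[0,0,30,0,0,0,0],[0,0,30,0,0,0,0],[0,0,0,0,0,0,0]]}}

```text
time_s: 15.22
tcp_pos: [0.5829, 0.1519, 0.2738]
tool_rot: [-0.013, 1.0, 0.0, 0.004]
wrist_force: [0.9, 0.2, 1.4]
gripper_width: 0.0005
grip_force: 0.0
```

Call:
{"op": "carry_out", "data": {"steps": [[-13,-28,0,0,0,0,44],[-13,-28,0,0,0,0,44],[0,0,0,0,0,0,44],[0,0,0,0,0,0,44],[0,0,0,0,0,0,44],[0,0,0,0,0,0,44],[0,0,-20,0,0,0,44],[0,0,-20,0,0,0,44]]}}

```text
time_s: 15.88
tcp_pos: [0.5561, 0.0965, 0.2286]
tool_rot: [-0.014, 1.0, 0.0, 0.002]
wrist_force: [-0.6, -0.6, -0.3]
gripper_width: 0.0414
grip_force: 0.0
```

Call:
{"op": "carry_out", "data": {"steps": [[0,0,-20,0,0,0,44],[0,0,-9,0,0,0,44],[0,0,0,0,0,0,14],[0,0,0,0,0,0,14],[0,0,0,0,0,0,14],[0,0,0,0,0,0,14],[0,0,0,0,0,0,14],[0,0,0,0,0,0,14]], "force": 20}}

```text
time_s: 16.55
tcp_pos: [0.5556, 0.0961, 0.2001]
tool_rot: [-0.013, 1.0, 0.001, 0.001]
wrist_force: [0.2, 2.1, 2.8]
gripper_width: 0.0171
grip_force: 20.0
```

Call:
{"op": "carry_out", "data": {"steps": [[-5.3,-0.1,5,0,0,0,14],[-5.7,-0.2,4.5,0,0,0,14],[-6.1,-0.2,3.9,0,0,0,14],[-6.5,-0.2,3.3,0,0,0,14],[-6.8,-0.2,2.6,0,0,0,14],[-7,-0.2,1.9,0,0,0,14],[-7.2,-0.2,1.1,0,0,0,14],[-7.4,-0.2,0.4,0,0,0,14]]}}

```text
time_s: 17.22
tcp_pos: [0.5022, 0.0946, 0.2215]
tool_rot: [-0.013, 1.0, 0.001, 0.001]
wrist_force: [4.2, 5.4, -4.5]
gripper_width: 0.0172
grip_force: 20.0
```

Call:
{"op": "carry_out", "data": {"steps": [[-7.4,-0.2,-0.4,0,0,0,14],[-7.4,-0.2,-1.1,0,0,0,14],[-7.2,-0.2,-1.9,0,0,0,14],[-7,-0.2,-2.6,0,0,0,14],[-6.8,-0.2,-3.3,0,0,0,14],[-6.4,-0.2,-3.9,0,0,0,14],[-5.9,-0.2,-4.5,0,0,0,14],[0,0,0,0,0,0,14]]}}

```text
time_s: 17.88
tcp_pos: [0.4544, 0.0933, 0.2041]
tool_rot: [-0.013, 1.0, 0.001, 0.001]
wrist_force: [4.2, 5.1, -4.3]
gripper_width: 0.0177
grip_force: 20.0
```

Call:
{"op": "carry_out", "data": {"steps": [[-2.5,0,-2.5,0,0,0,14],[-2.5,0,-2.5,0,0,0,14],[-1,0,-1,0,0,0,14],[0,0,0,0,0,0,14],[0,0,0,0,0,0,14],[0,0,0,0,0,0,14],[0,0,0,0,0,0,14],[0,0,0,0,0,0,14]]}}

```text
time_s: 18.55
tcp_pos: [0.4535, 0.0933, 0.2037]
tool_rot: [-0.013, 1.0, 0.001, 0.007]
wrist_force: [7.2, 5.2, 19.2]
gripper_width: 0.0174
grip_force: 20.0
```

Call:
{"op": "carry_out", "data": {"steps": [[1.5,0,1.5,0,0,0,50],[0,0,0,0,0,0,50],[0,0,0,0,0,0,50],[0,0,15,0,0,0,50],[0,0,35,0,0,0,50],[0,0,30,0,0,0,50],[10,-5,0,0,0,-7,50],[10,-6,0,0,0,-7,50]]}}

```text
time_s: 19.22
tcp_pos: [0.4704, 0.0815, 0.2808]
tool_rot: [0.111, 0.994, -0.0, 0.001]
wrist_force: [0.3, -0.2, -1.7]
gripper_width: 0.0493
grip_force: 0.0
```

Call:
{"op": "carry_out", "data": {"steps": [[10,-5,0,0,0,-7,50],[10,-6,0,0,0,-7,50],[10,-5,0,0,0,-7,50],[10,-6,0,0,0,-7,50],[10,-5,0,0,0,-7,50],[10,-6,0,0,0,-7,50],[10,-5,0,0,0,-7,50],[10,-6,0,0,0,-7,50]]}}

```text
time_s: 19.88
tcp_pos: [0.5494, 0.0372, 0.2777]
tool_rot: [0.565, 0.825, -0.001, -0.001]
wrist_force: [0.7, -0.5, 0.2]
gripper_width: 0.0499
grip_force: 0.0
```

Call:
{"op": "carry_out", "data": {"steps": [[10,-5,0,0,0,-7,50],[10,-6,0,0,0,-7,50],[10,-6,0,0,0,-6,50],[0,0,0,0,0,0,50],[0,0,0,0,0,0,50],[0,0,0,0,0,0,50],[0,0,0,0,0,0,50],[0,0,0,0,0,0,50]]}}

```text
time_s: 20.55
tcp_pos: [0.5796, 0.021, 0.2791]
tool_rot: [0.697, 0.717, -0.0, -0.0]
wrist_force: [0.1, 0.5, 0.1]
gripper_width: 0.0498
grip_force: 0.0
```

```bash
python3 - <<'E'
from h import *
s=arm.observe(); print(s["tcp_pos"],s["qpos"],R.from_quat(s["tool_rot"]).as_matrix().round(3).tolist())
C,I,D=snap("scene","s6"); C2,I2,D2=snap("side","d6")
cv2.imwrite("pics/c6.png",np.hstack([cv2.resize(I[160:310,290:423],(400,450)),cv2.resize(I2[190:340,245:378],(400,450))]))
E
```

```text
[0.57960086 0.02104316 0.27911406] [-9.96325137e-02  1.23475949e-01  1.66126374e+00 -3.59835298e-05
  1.35739560e+00 -1.27600487e-01] [[-0.028, 1.0, -0.001], [1.0, 0.028, 0.0], [0.0, -0.001, -1.0]]
```

View pics/c6.png

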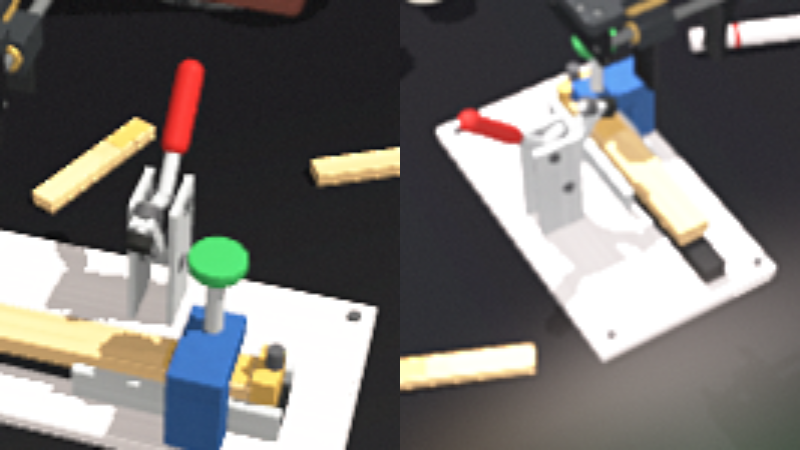

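The clamp is open again (handle top at (190,68)), the knob is up and the bar is still at the stop. I check the handle against its starting picture and then fetch the bar.

```bash
python3 - <<'E'
from h import *
for f in("scene0","s6"):
    I=np.load(f+".npz")["I"]; H=cv2.cvtColor(I,cv2.COLOR_BGR2HSV); m=((H[...,0]<6)|(H[...,0]>174))&(H[...,1]>150)&(H[...,2]>80); m[:,:330]=0;m[:175]=0;m[225:]=0;m[:,370:]=0
    v,u=np.nonzero(m); print(f,u.mean(),v.mean(),v.min(),v.max(),len(u))
    m=(H[...,0]>50)&(H[...,0]<80)&(H[...,1]>150); m[:,:340]=0;m[:,380:]=0; m[:225]=0;m[260:]=0; v,u=np.nonzero(m); print("knob",u.mean(),v.mean())
E
```

```text
scene0 350.5469798657718 194.95302013422818 179 210 298
knob 362.42537313432837 246.67537313432837
s6 350.5469798657718 194.95302013422818 179 210 298
knob 362.3533834586466 246.6766917293233
```

Call:
{"op": "carry_out", "data": {"steps": [[5,0,-30,0,0,0,50],[0,0,-40,0,0,0,50],[0,0,-40,0,0,0,50],[0,0,-40,0,0,0,50],[0,0,-20,0,0,0,50],[0,0,-13,0,0,0,50],[0,0,0,0,0,0,27],[0,0,0,0,0,0,27]]}}

```text
time_s: 21.32
tcp_pos: [0.5855, 0.0208, 0.0967]
tool_rot: [0.698, 0.716, 0.0, 0.0]
wrist_force: [-0.0, 0.2, 0.6]
gripper_width: 0.0432
grip_force: 0.0
```

Call:
{"op": "carry_out", "data": {"steps": [[0,0,0,0,0,0,27],[0,0,0,0,0,0,27],[0,0,0,0,0,0,27],[0,0,0,0,0,0,27],[0,-4,0,0,0,0,27],[0.3,-12,0,0,0,0,27],[0.3,-12,0,0,0,0,27],[0.3,-12,0,0,0,0,27]], "force": 12}}

```text
time_s: 21.98
tcp_pos: [0.5872, -0.0195, 0.0983]
tool_rot: [0.698, 0.717, 0.001, 0.001]
wrist_force: [-2.6, 4.5, 6.6]
gripper_width: 0.0301
grip_force: 12.0
```

Call:
{"op": "carry_out", "data": {"steps": [[0.3,-12,0,0,0,0,27],[0.3,-12,0,0,0,0,27],[0.3,-12,0,0,0,0,27],[0.3,-8,0,0,0,0,27],[0,0,0,0,0,0,27],[0,0,0,0,0,0,27],[0,0,0,0,0,0,50],[0,0,0,0,0,0,50]]}}

```text
time_s: 22.65
tcp_pos: [0.587, -0.0632, 0.0959]
tool_rot: [0.698, 0.716, -0.0, -0.0]
wrist_force: [-0.4, 0.2, 0.3]
gripper_width: 0.037
grip_force: 0.0
```

Call:
{"op": "carry_out", "data": {"steps": [[0,0,10,0,0,0,50],[0,0,30,0,0,0,50],[0,20,0,0,0,0,50],[0,20,0,0,0,0,50],[0,20,0,0,0,0,50],[0,0,0,0,0,0,50],[0,0,0,0,0,0,50],[0,0,0,0,0,0,50]]}}

```text
time_s: 23.32
tcp_pos: [0.5872, -0.0033, 0.1364]
tool_rot: [0.697, 0.717, -0.0, 0.0]
wrist_force: [-0.1, -0.1, 1.1]
gripper_width: 0.0501
grip_force: 0.0
```

```bash
python3 - <<'E'
from h import *
C,I,D=snap("wrist","w7"); s=arm.observe(); print(s["tcp_pos"],s["wrist_force"])
np.savez("C7.npz",a=1)
cv2.imwrite("pics/w7.png",np.hstack([I[:,200:440],np.load("side0.npz")["I"][300:460,270:470].repeat(3,0)[:, :].repeat(2,1)]))
E
```

```text
[ 0.58727202 -0.00368899  0.13630484] [0.00875661 0.2001857  0.030043  ]
```

View pics/w7.png

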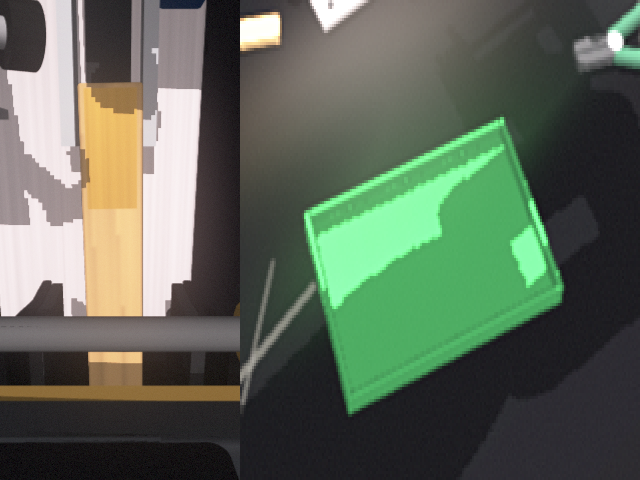

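```bash
python3 - <<'E'
from h import *
C=cam("wrist")
for p in[(310,84),(310,208),(280,150),(343,150),(281,280),(342,280)]: print(p,atz(C,p,.046).round(4))
S=cam("side"); q=[(302.5,371,.022),(401.5,340,.022),(430.5,398,.0),(324.5,437,.0)]
t=np.array([atz(S,p[:2],p[2]) for p in q])[:,:2]; print(t.round(4).tolist(),t.mean(0)); 
for i in range(4): v=t[(i+1)%4]-t[i]; print(np.linalg.norm(v).round(3),np.degrees(np.arctan2(v[1],v[0])).round(1))
E
```

```text
(310, 84) [0.5813 0.0932 0.046 ]
(310, 208) [0.5825 0.0367 0.046 ]
(280, 150) [0.5677 0.0639 0.046 ]
(343, 150) [0.5975 0.0647 0.046 ]
(281, 280) [ 0.5683 -0.0012  0.046 ]
(342, 280) [ 5.998e-01 -4.000e-04  4.600e-02]
[[0.3693, -0.1893], [0.5923, -0.2334], [0.5717, -0.3646], [0.3436, -0.324]] [ 0.46923734 -0.27779071]
0.227 -11.2
0.133 -98.9
0.232 169.9
0.137 79.2
```

Call:
{"op": "carry_out", "data": {"steps": [[-1,3,-15,0,0,0,50],[-1,2.5,-18,0,0,0,50],[0,0,0,0,0,0,50],[0,0,0,0,0,0,27],[0,0,0,0,0,0,27],[0,0,0,0,0,0,27],[0,0,0,0,0,0,27],[0,0,0,0,0,0,27]], "force": 25}}

```text
time_s: 24.03
tcp_pos: [0.5859, 0.0019, 0.1043]
tool_rot: [0.698, 0.716, 0.0, 0.001]
wrist_force: [-1.1, -0.7, 2.6]
gripper_width: 0.0296
grip_force: 24.9
```

Call:
{"op": "carry_out", "data": {"steps": [[0,0,0,0,0,0,27],[0,0,0,0,0,0,27],[0,0,0,0,0,0,27],[0,0,0,0,0,0,27],[0,0,3,0,0,0,27],[0,0,5,0,0,0,27],[0,-3,5,0,0,0,27],[0,-8,0,0,0,0,27]]}}

```text
time_s: 24.7
tcp_pos: [0.5859, -0.0084, 0.1174]
tool_rot: [0.697, 0.717, 0.001, 0.001]
wrist_force: [0.4, -0.1, -1.1]
gripper_width: 0.0299
grip_force: 24.8
```

Call:
{"op": "carry_out", "data": {"steps": [[0,-15,0,0,0,0,27],[0,-20,0,0,0,0,27],[0,-20,0,0,0,0,27],[0,-20,5,0,0,0,27],[0,-15,20,0,0,0,27],[-10,-15,20,0,0,7,27],[-10,-15,15,0,0,7,27],[-10,-15,0,0,0,7,27]]}}

```text
time_s: 25.37
tcp_pos: [0.5568, -0.146, 0.1802]
tool_rot: [0.553, 0.833, 0.001, 0.003]
wrist_force: [0.1, 0.5, -0.3]
gripper_width: 0.0299
grip_force: 24.8
```

Call:
{"op": "carry_out", "data": {"steps": [[-11,-18,0,0,0,7,27],[-11,-18,0,0,0,7,27],[-11,-18,0,0,0,7,27],[-11,-18,0,0,0,7,27],[-11,-18,0,0,0,7,27],[-11,-18,0,0,0,7,27],[-11,-18,0,0,0,7,27],[-10,-9,0,0,0,7,27]]}}

```text
time_s: 26.03
tcp_pos: [0.4673, -0.2812, 0.1765]
tool_rot: [0.098, 0.995, -0.001, 0.0]
wrist_force: [0.1, 0.2, -1.4]
gripper_width: 0.0297
grip_force: 24.8
```

Call:
{"op": "carry_out", "data": {"steps": [[0,0,0,0,0,1,27],[0,0,0,0,0,0,27],[0,0,0,0,0,0,27],[0,0,0,0,0,0,27],[0,0,0,0,0,0,27],[0,0,0,0,0,0,27],[0,0,0,0,0,0,27],[0,0,0,0,0,0,27]]}}

```text
time_s: 26.7
tcp_pos: [0.4685, -0.2785, 0.1762]
tool_rot: [0.091, 0.996, 0.0, -0.0]
wrist_force: [0.1, 0.2, -1.0]
gripper_width: 0.03
grip_force: 24.8
```

```bash
python3 - <<'E'
from h import *
s=arm.observe(); print(s["tcp_pos"],s["wrist_force"],R.from_quat(s["tool_rot"]).as_matrix().round(3).tolist(),s["gripper_width"])
C,I,D=snap("scene","s8"); C2,I2,D2=snap("side","d8")
cv2.imwrite("pics/c8.png",np.hstack([cv2.resize(I[120:270,110:243],(400,450)),cv2.resize(I2[300:450,280:413],(400,450))]))
E
```

```text
[ 0.46850287 -0.2784609   0.1761988 ] [ 0.14129958  0.18899029 -0.97894414] [[-0.983, 0.182, -0.0], [0.182, 0.983, 0.0], [0.0, 0.0, -1.0]] 0.029987359995354467
```

View pics/c8.png

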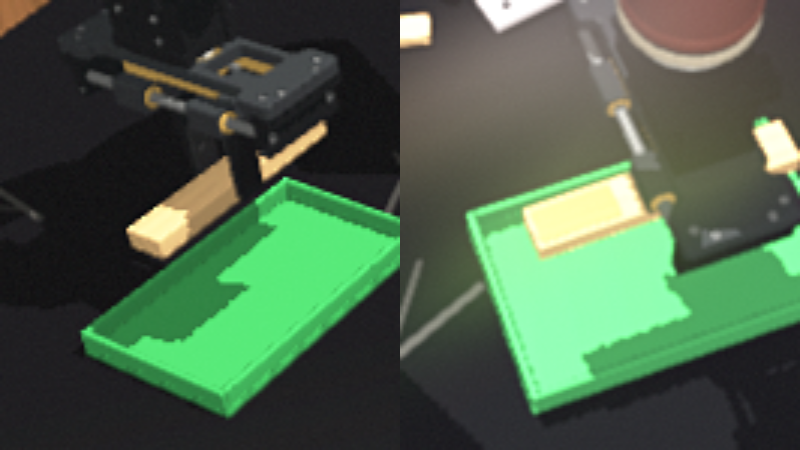

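The bar is held level and parallel to the tray above it, with the apparent offset being parallax from its height. I lower it and release.

Call:
{"op": "carry_out", "data": {"steps": [[0,0,-25,0,0,0,27],[0,0,-25,0,0,0,27],[0,0,-22,0,0,0,27],[0,0,-14,0,0,0,27],[0,0,-6,0,0,0,27],[0,0,-3,0,0,0,27],[0,0,0,0,0,0,27],[0,0,0,0,0,0,27]]}}

```text
time_s: 27.47
tcp_pos: [0.4689, -0.2793, 0.0822]
tool_rot: [0.092, 0.996, -0.0, 0.001]
wrist_force: [-0.5, 0.3, -1.7]
gripper_width: 0.0299
grip_force: 24.8
```

Call:
{"op": "carry_out", "data": {"steps": [[0,0,-1,0,0,0,27],[0,0,-0.5,0,0,0,27],[0,0,0,0,0,0,27],[0,0,0,0,0,0,27],[0,0,0,0,0,0,46],[0,0,0,0,0,0,46],[0,0,0,0,0,0,46],[0,0,0,0,0,0,46]]}}

```text
time_s: 28.13
tcp_pos: [0.4684, -0.2789, 0.0799]
tool_rot: [0.092, 0.996, -0.0, 0.0]
wrist_force: [-0.6, 0.2, 0.2]
gripper_width: 0.0438
grip_force: 0.0
```

Call:
{"op": "carry_out", "data": {"steps": [[0,0,0,0,0,0,46],[0,0,10,0,0,0,46],[0,0,30,0,0,0,46],[0,0,40,0,0,0,46],[0,0,40,0,0,0,46],[0,0,40,0,0,0,46],[0,0,40,0,0,0,46],[0,0,0,0,0,0,46]]}}

```text
time_s: 28.8
tcp_pos: [0.4714, -0.2812, 0.2907]
tool_rot: [0.091, 0.996, -0.004, 0.007]
wrist_force: [0.9, -1.2, 0.8]
gripper_width: 0.0464
grip_force: 0.0
```

```bash
python3 - <<'E'
from h import *
C2,I,D=snap("side","d9"); K,Rm,e,_=C2
v,u=np.mgrid[0:480,0:640]
P=np.stack([(u-K[0,2])/K[0,0],-(v-K[1,2])/K[1,1],-np.ones_like(u)],-1)*D[...,None]@Rm.T+e
H=cv2.cvtColor(I,cv2.COLOR_BGR2HSV); m=(H[...,0]>8)&(H[...,0]<32)&(H[...,1]>50)&(P[...,2]<.05); m[:335]=0;m[440:]=0;m[:,:290]=0;m[:,440:]=0
q=P[m]; print(len(q),cv2.minAreaRect((q[:,:2]*1000).astype(np.float32)),np.percentile(q[:,2],[5,50,95]))
c,s,I8=snap("scene","s9"); print(arm.observe()["tcp_pos"],arm.observe()["wrist_force"])
cv2.imwrite("pics/c9.png",np.hstack([cv2.resize(I[300:450,280:450],(400,353)),cv2.resize(s[170:320,130:300],(400,353))]))
E
```

```text
747 ((463.4377746582031, -241.52012634277344), (110.90513610839844, 207.5327911376953), 80.8307113647461) [0.00361446 0.0192596  0.02295353]
[ 0.46926188 -0.2795477   0.28323604] [-0.15173584 -0.0429669  -0.51568825]
```

View pics/c9.png

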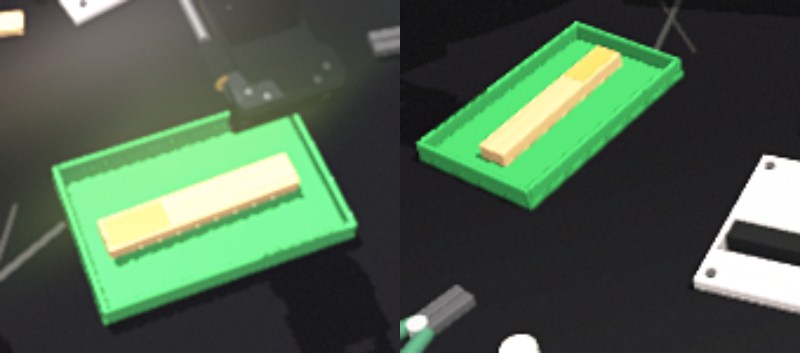

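The bar lies flat and central in the tray, brass plate up (plate at (135,228) in the left crop), and the gripper is clear of it.

```bash
python3 -c "
from rig import arm; print(arm.hand_in())"
```

```text
the job is handed in; nothing more can be done
None
```

The bar was slid to the stop, clamped, punched and unclamped, and it now lies flat and central in the tray with the brass plate up; I handed the job in at about 29 s of the 72 s allowed, but no verdict came back.

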